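# Refit the rotor of a bench mini centrifuge

### The job

The mini centrifuge has been wiped clean inside: put its rotor back on the drive, turning it under light pressure until the key drops in and the rotor sits fully home, then let go of it and swing the clear lid shut. The drive is soft-mounted and its brake is on, so never load it with more than 18 N, neither by pressing nor by turning on after the key has dropped, and leave the timer and the marker pen where they are.

Things in the scene. Friction and masses are not known exactly. Their poses are not given: they have to be found in the camera images.
- rotor_knob (a point): Middle of the knob's grip on the rotor's axis, 47 mm above its underside. The rotor is a grey eight-place tube rotor, 76 mm across, 27 mm high, about 0.18 kg, standing upright on the counter; its ribbed aluminium knob, 26 mm across, rises from the dished face to 58 mm above the underside. z is the rotor's axis, up.
- rotor_foot (a point): The same rotor: centre of its flat underside, x and y along its key slots. A blind bore 11.5 mm wide and 26 mm deep takes the drive shaft; two key slots, 5.5 mm wide and 8 mm deep, cross at the bore, so the key can enter in four positions 90 degrees apart.
- centrifuge: The mini centrifuge, fixed to the counter: white round housing 116 mm across and 62 mm high, its console 16 mm out from the side that faces the robot. Origin on the drive's axis at counter height; the console is at its -x side, the lid's hinge at its -y side (right), z up. Its open bowl is 96 mm across; the rim stands 62 mm above the counter.
- drive_mount: Sprung rubber mount in the bowl that carries the drive (upright, does not turn). It gives way and returns: downward 1 mm for every 5 N, up to 8 mm; sideways 1 mm for every 3 N, up to 2 mm. The steel spindle on it is held by its parking brake (0.3 N m): turning it by force through the key loads it with some 25 N. Its angle is not reported.
- shaft_tip (a point): Tip of the spindle's shaft, 22 mm above the flange. The shaft is 9.6 mm thick and tapers over its top 8 mm to 3 mm.
- drive_seat (a point): Centre of the top of the spindle's flange (32 mm across), 40 mm above the counter when unloaded: the rotor's underside lies here when home. Through the shaft runs a level cross pin, the key, 26 mm long, 4 mm thick, its top 6 mm above the flange. The rotor rests on the pin until a slot lines up with it (within about 0.06 rad), then it can drop these 6 mm.
- lid (a joint): Clear domed lid, 107 mm across and 41 mm deep, 0.11 kg: 0 shut, 1.85 rad open (leaning outward past upright on its stop). The hinge is damped; the lid sinks shut by itself once it is swung below about 0.9 rad, and does not quite shut over a rotor that is not home.
- lid_hinge (a point): Middle of the lid's hinge axis, 59 mm from the drive's axis on the housing's right (-y) side and 63 mm above the counter; the axis runs along the centrifuge's x. The open lid stands up beside the housing, its roof facing outward to the right, its hollow side to the bowl.
- lid_tab (a point): Outer end of the grey tab on the lid's free edge, 34 mm wide, 4 mm thick, 125 mm from the hinge axis; uppermost when the lid is open.
- timer: Count-down timer, 32 x 66 x 55 mm, standing on the counter; leave it.
- marker: Capped black marker pen, 133 mm long, lying on the counter; leave it.
There are look-alikes about, which are no part of the job. Leave any orange or red look-alike of the part that bears rotor_knob alone.

How it is judged:
By the outcome, as a careful person would: the job done as asked, in the order asked, and still so for the second after the job is handed in, with the robot touching nothing.
It also fails if it takes over 70 s, if anything falls off the work surface, if the arm or the gripper's body presses on something with over 40 N, if the wrist force passes 120 N, or if a joint passes its speed limit or range.

### The arm

A 6-joint arm with a two-finger parallel gripper is mounted at the origin on the work surface; the furniture and walls round the work are solid. World frame = base frame: x ahead of the robot, y to its left, z up, the work surface at z = 0. Lengths are in m, angles in rad, forces in N, time in s.
With the tool pointing down it reaches from about 0.325 to 0.775 m from the base axis. Payload 5.5 kg.
Tool frame: the origin (TCP) lies between the finger pads; the fingertips stand 8 mm ahead of it and the grasp point (between the pads) lies 11 mm behind it (tcp_to_tips is the distance from the TCP to the fingertips, in m); z points along the fingers, y is the direction in which the jaws open and shut (so a half turn about z gives the same grasp; the last joint's range is limited). The gripper opens to 88 mm and grips with 3 to 60 N. Pads are 20 mm wide; open, the fingers measure 115 mm over their backs; the gripper's body (75 mm by 178 mm) begins 61 mm behind the grasp point.
Start: joints at [-1.353, 0.091, 1.231, -0, 1.82, -0.057], TCP at [0.163, -0.578, 0.231] pointing down, gripper open.
Joint ranges: [-2.87, 2.87], [-0.86, 2.18], [0.17, 2.46], [-1.51, 4.65], [0.06, 2.69], [-2.65, 2.65]. Speed limits (rad/s): [2.57, 2.57, 3.01, 3.14, 3.14, 3.14].

### API

Orientations are given as a unit quaternion [w, x, y, z].
In Python, from bench import * gives the robot as it stands. Calls block until the motion is done:
- move_to(position, orientation): joint-space move of the TCP to a pose.
- move_l(position, speed=0.15, orientation=None): straight line of the TCP; orientation=None keeps the orientation; speed is the mean speed in m/s.
- movej(angles): joint-space move.
- gripper_open() and close(): open the fingers fully, or close them until they stop; the grip force is fixed at half the most.
- hold(seconds).
- inverse_kinematics(position, orientation): joint angles nearest the present ones, or None.
- state(): the state.
- get_image(name): name is "scene" or "side" or "wrist"; returns a dict with "frame" (420x560x3 uint8, blue, green, red), "depth" (420x560 float32, m along the optical axis (not along the pixel's ray), 0 where there is no reading), "camera_matrix" (3x3 intrinsics, pixels), "view" (4x4, takes a point from world to camera coordinates). Camera axes: x right, y up, looking along -z (the intrinsics and any distortion apply to the point x, -y, -z); pixel columns grow to the right and rows downward; lengths in m; the calibration is good to about 2 mm. A picture is of the moment at which its call begins.
A pose or a line that the arm cannot do raises IKError and nothing moves.
- job_done(): hands the job in, once; it reports no verdict.
The state is a dict: "time": time; "joint_pos": joint angles; "dq": joint speeds; "joint_torque": joint torques, N m; "ee_pos": TCP position; "ee_rot": TCP orientation; "ft_force": force on the tool from outside, world axes, zero at the start; "moment": the same for the moment, N m; "finger_gap": finger opening in m.
Only numpy, scipy, OpenCV 4.12 (cv2) and the standard library are available. Lean on these libraries where they do the work, as an engineer would, in place of code of your own. Each camera call takes 0.05 s, during which the arm holds its last target. There are 200 camera calls.

## Working session

There is one attempt and no reset: what is moved stays moved. The work goes in short steps, each a Python script; the robot and the scene stay as the last script left them, time stands still between calls to the robot, and variables do not carry over. Pictures are saved under pics/ and viewed, about 8 in all and at most 12, crops included, and the job is handed in when it is done.

```bash
ls; mkdir -p pics; cat > h.py <<'E'
from bench import *
import numpy as np, cv2
def cloud(im):
    d=im["depth"];K=im["camera_matrix"];V=im["view"]
    v,u=np.mgrid[0:d.shape[0],0:d.shape[1]]
    c=np.stack([(u-K[0,2])/K[0,0]*d,-(v-K[1,2])/K[1,1]*d,-d,np.ones_like(d)],-1)
    P=(c@np.linalg.inv(V).T)[...,:3]; P[d<=0]=np.nan
    return P
def ray(im,u,v,z):
    K=im["camera_matrix"];Vi=np.linalg.inv(im["view"])
    r=Vi[:3,:3]@np.array([(u-K[0,2])/K[0,0],-(v-K[1,2])/K[1,1],-1]);o=Vi[:3,3]
    return o+r*(z-o[2])/r[2]
def q_down(yaw): # tool z down, tool x at yaw
    return [0,np.cos(yaw/2),np.sin(yaw/2),0]
E
python3 - <<'E'
from h import *
s=state();print({k:np.round(v,3) for k,v in s.items()})
a=[get_image(n) for n in("scene","side")]
for n,i in zip(("scene","side"),a): cv2.imwrite(f"pics/{n}0.png",i["frame"]);print(n,np.round(np.linalg.inv(i["view"])[:3],3),i["camera_matrix"])
E
```

```text
pics
{'time': np.float64(0.0), 'joint_pos': array([-1.353,  0.092,  1.232, -0.   ,  1.82 , -0.057]), 'dq': array([-0.   , -0.   , -0.001,  0.   , -0.   , -0.   ]), 'joint_torque': array([ 2.0000e-03, -4.4645e+01, -4.0644e+01,  7.0000e-02,  3.0000e-02,
       -0.0000e+00]), 'ee_pos': array([ 0.163, -0.577,  0.23 ]), 'ee_rot': array([-0.001,  0.991,  0.137, -0.   ]), 'ft_force': array([ 0.909, -0.083, -0.637]), 'moment': array([ 0.006, -0.031,  0.007]), 'finger_gap': np.float64(0.088)}
scene [[ 0.708  0.299 -0.64  -0.13 ]
 [-0.706  0.318 -0.632 -0.791]
 [ 0.015  0.9    0.436  0.454]] [[399.1303438    0.         282.03831219]
 [  0.         399.1303438  208.7423808 ]
 [  0.           0.           1.        ]]
side [[-0.959  0.246 -0.142  0.312]
 [-0.284 -0.808  0.517  0.224]
 [ 0.012  0.536  0.844  0.861]] [[508.16414741   0.         267.10426388]
 [  0.         508.16414741 211.71290499]
 [  0.           0.           1.        ]]
```

View pics/scene0.png

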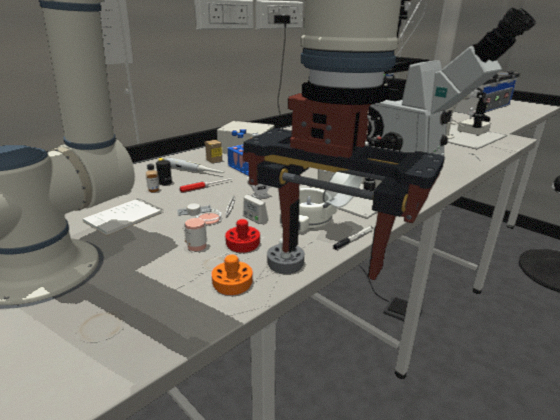

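View pics/side0.png

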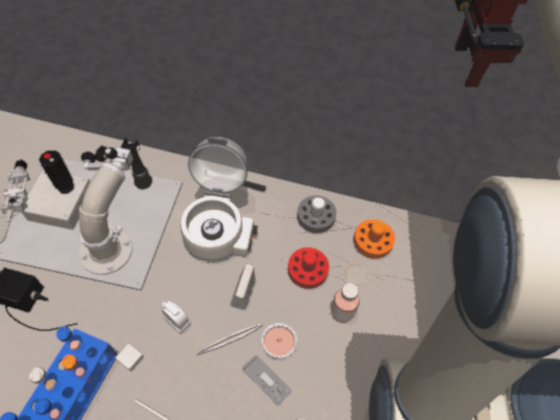

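The side view shows the grey rotor at (317,213) with its knob at (318,204), and the bowl at (212,228). The open lid is at (218,165), the marker at (250,186), and the timer at (243,287). The red and orange rotors are look-alikes.

```bash
python3 - <<'E'
from h import *
i=get_image("side");P=cloud(i);f=i["frame"]
g=lambda u,v:np.round(P[v,u],3)
for n,p in dict(knob=(318,203),rot=(317,222),shaft=(211,225),red=(309,258),orange=(377,230),timer=(244,275),pen1=(222,181),pen2=(264,188),cons=(246,235),bot=(300,330)).items(): print(n,g(*p))
def sel(c,r,z0,z1):
    Q=P[c[1]-r:c[1]+r,c[0]-r:c[0]+r].reshape(-1,3); return Q[(Q[:,2]>z0)&(Q[:,2]<z1)]
def circ(Q):
    for _ in range(5):
        A=np.c_[2*Q[:,:2],np.ones(len(Q))];b=(Q[:,:2]**2).sum(1);x=np.linalg.lstsq(A,b,rcond=None)[0]
        R=np.sqrt(x[2]+x[0]**2+x[1]**2);e=abs(np.hypot(*(Q[:,:2]-x[:2]).T)-R);Q=Q[e<2.5*np.median(e)+1e-4]
    return np.round([x[0],x[1],R],4),len(Q)
k=sel((318,203),16,.054,.064);print("knobtop",np.nanmean(k,0),np.ptp(k,0),len(k))
r=sel((317,213),26,.022,.032);print("rotor top", np.nanmean(r,0),np.ptp(r,0),(r.max(0)+r.min(0))/2)
r=sel((212,228),36,.058,.066);print("rim",circ(r),np.ptp(r,0),(r.max(0)+r.min(0))/2)
r=sel((212,225),9,.054,.07);print("tip",r.mean(0) if len(r) else 0,len(r))
r=sel((218,165),40,.1,.3);print("lid",r.min(0),r.max(0));print(r[r[:,2]>r[:,2].max()-.01].mean(0))
cv2.imwrite("pics/sidec.png",cv2.resize(f[120:310,160:350],None,fx=3.1,fy=3.1,interpolation=cv2.INTER_CUBIC))
E
```

```text
knob [ 0.36  -0.316  0.056]
rot [ 0.354 -0.294  0.024]
shaft [ 0.539 -0.213  0.053]
red [ 0.348 -0.195  0.06 ]
orange [ 0.243 -0.288  0.058]
timer [ 0.449 -0.134  0.053]
pen1 [ 0.548 -0.304  0.067]
pen2 [ 0.477 -0.348  0.014]
cons [ 0.473 -0.219  0.038]
bot [ 0.332 -0.085 -0.   ]
knobtop [ 0.35995412 -0.31619467  0.05716407] [0.0248488  0.02492891 0.00657114] 111
rotor top [ 0.35884696 -0.31431718  0.02512094] [0.0751321  0.07629271 0.0076473 ] [ 0.36008344 -0.31753025  0.02587292]
rim (array([ 0.5397, -0.2172,  0.0509]), 831) [0.1105888  0.12116401 0.00793316] [ 0.54015919 -0.22338217  0.06199657]
tip [ 0.53871475 -0.21590826  0.05834413] 18
lid [ 0.49484346 -0.33838105  0.1000241 ] [ 0.60471434 -0.28089527  0.18313644]
[ 0.55143631 -0.31090602  0.17826451]
```

View pics/sidec.png

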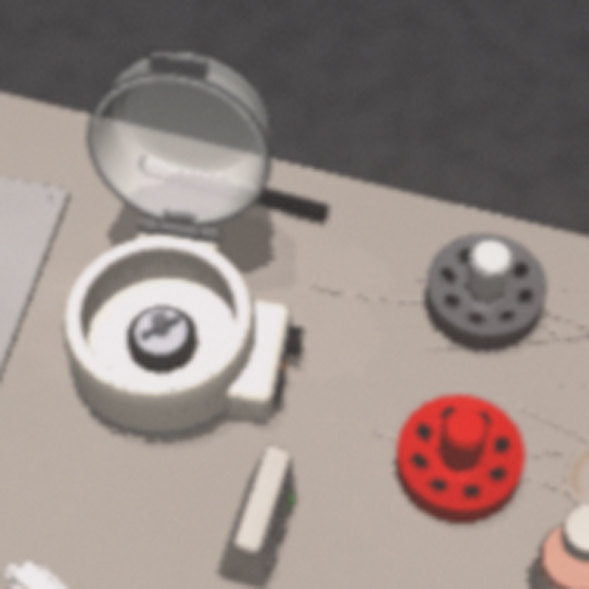

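The crop shows an empty bowl with the spindle at its centre, and the lid open on the right with the marker behind it. Measured sizes agree with those given: the knob top is at 57 mm and the rim at 62 mm. Next is a close look at both places with the wrist camera.

```bash
python3 - <<'E'
from h import *
for p,n in (((.54,-.217,.27),"bowl"),((.36,-.317,.23),"rotor")):
    q=q_down(1.67)
    print(np.round(inverse_kinematics(list(p),q),2))
    move_to(list(p),q); i=get_image("wrist"); s=state()
    print(n,s["time"],np.round(s["ee_pos"],4),np.round(s["joint_pos"],2),s["ft_force"].round(2),np.round(np.linalg.inv(i["view"])[:3],3).tolist())
    cv2.imwrite(f"pics/w_{n}.png",i["frame"]); np.savez(f"w_{n}.npz",**i)
a=[cv2.imread(f"pics/w_{n}.png") for n in("bowl","rotor")]
cv2.imwrite("pics/w_both.png",cv2.resize(np.hstack(a),(800,300),interpolation=cv2.INTER_AREA))
E
```

```text
[-0.44  0.05  1.2  -0.    1.89 -0.54]
bowl 2.0917 [ 0.5396 -0.218   0.2698] [-0.44  0.05  1.2  -0.    1.89 -0.54] [-0.24 -0.61 -0.03] [[0.995, -0.092, -0.028, 0.531], [0.097, 0.951, 0.293, -0.137], [-0.0, -0.295, 0.956, 0.425]]
[-0.79 -0.23  1.54 -0.    1.83 -0.89]
rotor 2.9917 [ 0.3609 -0.3168  0.2305] [-0.79 -0.23  1.54  0.    1.83 -0.89] [ 0.26 -0.07 -1.3 ] [[0.995, -0.093, -0.03, 0.352], [0.098, 0.951, 0.293, -0.236], [0.001, -0.295, 0.956, 0.385]]
```

View pics/w_both.png

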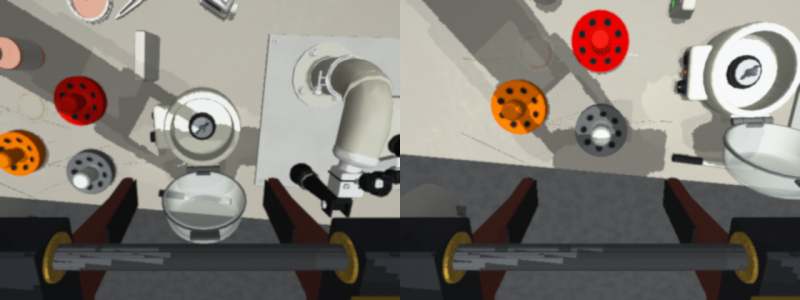

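The wrist view on the left shows the spindle at about (202,126) with its pin, inside the bowl. On the right, the grey knob is at (600,132) and the bowl is also in view. I'll measure both numerically.

```bash
python3 - <<'E'
from h import *
tiles=[]
for n in("bowl","rotor"):
    i=dict(np.load(f"w_{n}.npz"));P=cloud(i);X=P.reshape(-1,3)
    def near(c,r,z0,z1): return X[(np.hypot(X[:,0]-c[0],X[:,1]-c[1])<r)&(X[:,2]>z0)&(X[:,2]<z1)]
    k=near((.36,-.317),.025,.053,.063);r=near((.36,-.317),.05,.022,.03)
    print(n,"knob",k[:,:2].mean(0),(k.max(0)+k.min(0))/2,np.ptp(k,0)); print(" rotor",(r.max(0)+r.min(0))/2,np.ptp(r,0))
    r=near((.54,-.217),.07,.059,.066);a=np.hypot(*(r[:,:2]-[.54,-.217]).T)
    # inner edge circle: fit via contour of enclosed
    c,R=cv2.minEnclosingCircle(r[a<.06][:,:2].astype(np.float32));print(" rim outer",c,R)
    t=near((.54,-.217),.012,.05,.07);print(" shaft",t.mean(0),len(t),t[t[:,2]>.057].mean(0))
    f=near((.54,-.217),.022,.036,.043);c,R=cv2.minEnclosingCircle(f[:,:2].astype(np.float32));print(" flange",c,R,(f.max(0)+f.min(0))/2)
    K=i["camera_matrix"]
    # rectify flange plane z=.045 patch
    pts=np.array([[.51,-.187],[.57,-.187],[.57,-.247],[.51,-.247]])
    C=np.c_[pts,np.full(4,.043),np.ones(4)]@i["view"].T
    px=np.c_[K[0,2]+K[0,0]*C[:,0]/-C[:,2],K[1,2]-K[1,1]*C[:,1]/-C[:,2]].astype(np.float32)
    H=cv2.getPerspectiveTransform(px,np.float32([[0,0],[400,0],[400,400],[0,400]]))
    tiles.append(cv2.warpPerspective(i["frame"],H,(400,400),flags=cv2.INTER_CUBIC))
    h=near((.546,-.275),.03,.06,.07)
    l=X[(X[:,2]>.15)&(abs(X[:,0]-.55)<.08)&(X[:,1]<-.28)&(X[:,1]>-.34)];print(" lid",len(l),l.max(0) if len(l) else 0, l[l[:,2]>.175].mean(0))
cv2.imwrite("pics/pin.png",np.hstack(tiles))
E
```

```text
bowl knob [ 0.36317916 -0.31734891] [ 0.36125081 -0.31885816  0.05681895] [0.0265388  0.02591955 0.00748786]
 rotor [ 0.36182457 -0.31889615  0.02589801] [0.07507188 0.07605696 0.00775091]
 rim outer (0.5414162278175354, -0.2204056978225708) 0.05711944401264191
 shaft [ 0.54170812 -0.21825406  0.05770607] 71 [ 0.54184024 -0.21891971  0.05996382]
 flange (0.5413280129432678, -0.21823948621749878) 0.020494498312473297 [ 0.54126591 -0.21834103  0.03938538]
 lid 2083 [ 0.59783457 -0.29566162  0.18466004] [ 0.55327484 -0.31231434  0.18006299]
rotor knob [ 0.36132999 -0.3183771 ] [ 0.36159239 -0.31946852  0.05721575] [0.02611834 0.02625378 0.0082719 ]
 rotor [ 0.36159277 -0.31947649  0.02574143] [0.07548864 0.07566018 0.00747675]
 rim outer (0.5412867665290833, -0.22067809104919434) 0.05687553808093071
 shaft [ 0.53968252 -0.21968927  0.05711169] 134 [ 0.54054553 -0.21949391  0.0600275 ]
 flange (0.541121244430542, -0.2193729281425476) 0.0210733599960804 [ 0.54139533 -0.21879234  0.03951138]
 lid 2400 [ 0.55796785 -0.30646983  0.17918711] [ 0.53673365 -0.31454888  0.17675384]
```

View pics/pin.png

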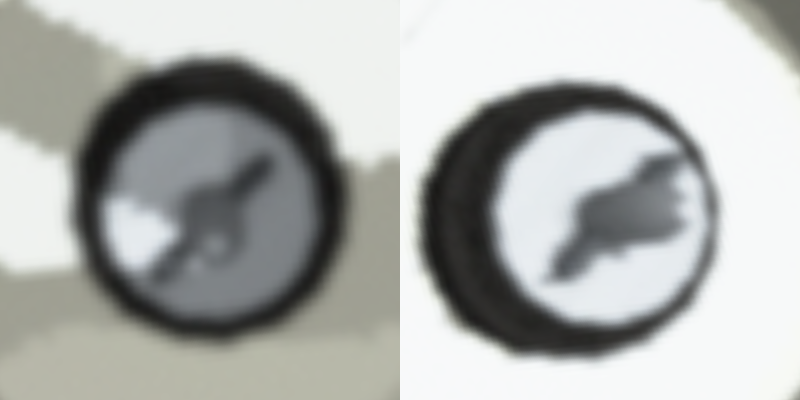

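The pin lies at about 0.79 rad in world axes, the drive axis is at about (0.5413, -0.2187), and the rotor is at (0.3616, -0.3192). The gripper body would come near the lid at large angles, so I'll keep the yaw within ±0.62 rad of the centrifuge's x axis.

```bash
cat >> h.py <<'E'
D=np.array([.5413,-.2187]);Y0=1.67
def F(n=6):
    r=[]
    for _ in range(n): hold(.01);s=state();r.append(np.r_[s["ft_force"],s["moment"][2]])
    return np.mean(r,0)
def st(m=""):
    s=state();print(m,round(float(s["time"]),2),s["ee_pos"].round(4),s["ft_force"].round(1),s["moment"].round(2),round(float(s["finger_gap"]),4),flush=True)
E
python3 - <<'E'
from h import *
move_l([.3616,-.3192,.10],.25); move_l([.3616,-.3192,.041],.1); st("at")
close(); st("closed")
move_l([.3616,-.3192,.16],.2); st("up")
move_to([D[0],D[1],.14],q_down(Y0+.6)); st("over")
b=[F(1) for _ in range(10)];print(np.mean(b,0).round(2),np.std(b,0).round(2)); st()
for n in("side","wrist"): cv2.imwrite(f"pics/{n}1.png",get_image(n)["frame"])
a=cv2.imread("pics/side1.png")[100:300,130:330];w=cv2.imread("pics/wrist1.png")
cv2.imwrite("pics/over.png",np.hstack([cv2.resize(a,(400,400)),cv2.resize(w,(400,400))]))
E
```

```text
at 4.4 [ 0.3619 -0.3195  0.0417] [-0.5  0.1  0.1] [-0.01 -0.11 -0.02] 0.0877
closed 5.38 [ 0.3616 -0.3192  0.041 ] [-0.1  0.  -0.2] [-0.03 -0.14  0.04] 0.025
up 6.12 [ 0.3612 -0.3188  0.1584] [-1.   0.2 -1.7] [-0.05 -0.1   0.  ] 0.0256
over 6.97 [ 0.5403 -0.2192  0.1392] [ 0.5  0.7 -2.3] [-0.01 -0.12 -0.01] 0.0255
[-0.41 -0.35 -2.12  0.01] [0.47 0.43 0.56 0.02]
 7.05 [ 0.5402 -0.2199  0.1401] [ 0.6  0.1 -2.4] [-0.05 -0.12  0.01] 0.0255
```

View pics/over.png

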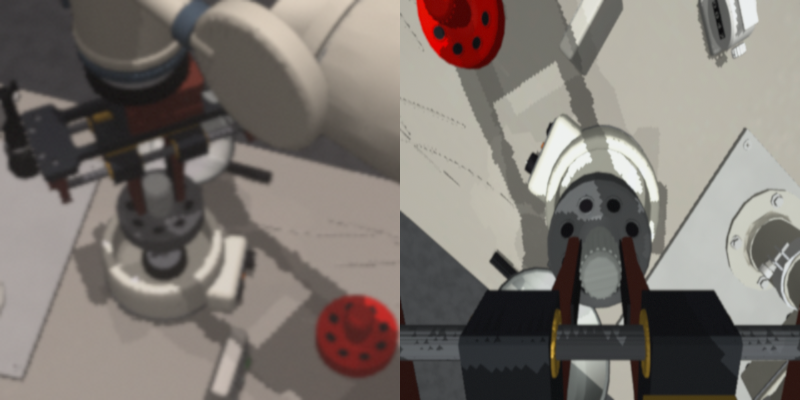

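The rotor is held upright by its knob over the bowl, and the force baseline is Fz ≈ -2.1 N. I'll lower it until the pin is felt.

```bash
python3 - <<'E'
from h import *
hold(.2);b=F(15);np.save("b.npy",b)
p=np.mean([ (hold(.01),state()["ee_pos"])[1] for _ in range(10)],0);print("mean ee",p.round(4),b.round(2))
x,y=D
move_l([x,y,.104],.1); print("tip",(F()-b).round(2))
z=.104
while z>.080:
    z-=.002 if z>.0895 else .0005; move_l([x,y,z],.06); f=F(5)-b
    if z<.0895 or np.abs(f[:3]).max()>2: print(round(z,4),f.round(2))
    if f[2]>5 or np.hypot(f[0],f[1])>5: break
st()
E
```

```text
mean ee [ 0.5412 -0.2189  0.1401] [ 0.05  0.14 -2.11  0.01]
tip [-0.01 -0.12  0.14 -0.01]
0.088 [ 2.28 -1.19  0.48 -0.04]
0.0875 [ 1.88 -1.36  0.71 -0.  ]
0.087 [ 2.35 -1.3   1.51 -0.01]
0.0865 [ 2.07 -1.53  1.28 -0.03]
0.086 [ 2.35 -1.42  1.72 -0.01]
0.0855 [ 2.38 -1.27  2.95 -0.06]
0.085 [ 2.26 -1.3   4.75  0.01]
0.0845 [ 1.9  -1.31  6.13 -0.05]
 12.49 [ 0.5415 -0.2188  0.0849] [ 2.  -1.5  4.1] [-0.28 -0.61 -0.04] 0.0253
```

The rotor rests on the pin at about 6 N. I'll ease it sideways along the measured reaction, then turn it in small steps and watch for Fz to fall.

```bash
python3 - <<'E'
from h import *
b=np.load("b.npy"); x,y=D+[.0011,-.0007]; z=.0845
move_l([x,y,z],.03); print("shift",(F(8)-b).round(2))
a=.6; hit=False
while a>-.62:
    a-=.04; move_l([x,y,z],.05,q_down(Y0+a)); f=F(4)-b
    print(round(a,2),f.round(1))
    if f[2]<2.5: hit=True;break
    if f[2]>10 or abs(f[3])>.15 or np.hypot(f[0],f[1])>6: print("stop");break
print(hit,a,(F(8)-b).round(2));st()
E
```

```text
shift [ 0.78 -0.58  7.39 -0.03]
0.56 [ 0.5 -0.4  7.5  0. ]
0.52 [ 0.9 -0.2  7.   0. ]
0.48 [ 0.9 -0.2  7.1  0. ]
0.44 [ 1.3 -0.   7.1  0. ]
0.4 [ 1.4 -0.1  7.  -0. ]
0.36 [ 1.1  0.1  7.1 -0. ]
0.32 [ 1.3 -0.2  7.2 -0. ]
0.28 [ 1.6  0.1  7.4 -0. ]
0.24 [ 1.2 -0.3  7.2  0. ]
0.2 [ 1.6 -0.6  7.   0. ]
0.16 [ 2.  -0.3  6.6 -0. ]
0.12 [ 2.1 -0.1  6.9 -0. ]
0.08 [ 2.1 -0.6  5.1 -0.1]
0.04 [ 2.9 -1.1  3.7 -0.1]
-0.0 [ 3.1 -1.4  0.9 -0. ]
True -1.3877787807814457e-17 [ 2.72 -1.55  0.86 -0.04]
 17.12 [ 0.5421 -0.2194  0.0837] [ 2.4 -1.2 -0.9] [-0.39 -0.68 -0.01] 0.0255
```

```bash
python3 - <<'E'
from h import *
b=np.load("b.npy"); x,y=D+[.0018,-.0011]; z=.0845
move_l([x,y,z],.03); print("shift",(F(8)-b).round(2))
while z>.0785:
    z-=.0005; move_l([x,y,z],.03); f=F(5)-b
    print(round(z,4),f.round(2))
    if f[2]>6 or np.hypot(f[0],f[1])>6 or abs(f[3])>.15: break
st()
E
```

```text
shift [ 1.64 -1.61 -0.59 -0.03]
0.084 [ 1.07 -0.77 -0.09 -0.03]
0.0835 [ 0.33 -0.64  0.37 -0.03]
0.083 [ 0.62 -0.89  0.45 -0.02]
0.0825 [ 1.12 -0.27  0.35 -0.01]
0.082 [ 0.67 -0.86  0.17 -0.02]
0.0815 [ 0.58 -0.79  0.49  0.  ]
0.081 [ 0.66 -0.45  0.46 -0.03]
0.0805 [ 1.1  -1.01  0.72 -0.03]
0.08 [ 0.93 -0.64  1.71 -0.02]
0.0795 [ 0.04 -0.68  3.31 -0.04]
0.079 [ 0.39 -0.55  4.78 -0.02]
0.0785 [ 0.06 -0.9   7.16 -0.01]
 20.94 [ 0.5433 -0.2199  0.079 ] [0.2 0.4 5.2] [-0.17 -0.23 -0.02] 0.0255
```

The rotor has dropped the full 6 mm: first contact on the pin came at z≈0.086 and on the flange at ≈0.080. I'll unload the mount, release, and check the height.

```bash
python3 - <<'E'
from h import *
b=np.load("b.npy"); x,y=D+[.0018,-.0011]
move_l([x,y,.0802],.03); print((F(8)-b).round(2))
gripper_open(); st("open")
move_l([x,y,.20],.15); move_l([x,y,.27],.3); hold(.2); st()
i=get_image("wrist");P=cloud(i).reshape(-1,3)
k=P[(np.hypot(*(P[:,:2]-D).T)<.02)&(P[:,2]>.085)&(P[:,2]<.13)];print("knob top",np.percentile(k[:,2],[50,80,95]),k[:,:2].mean(0))
r=P[(np.hypot(*(P[:,:2]-D).T)<.037)&(np.hypot(*(P[:,:2]-D).T)>.031)];print("rotor rim z",np.nanmedian(r[:,2]))
l=P[(P[:,2]>.165)&(P[:,2]<.2)&(abs(P[:,0]-.55)<.08)&(P[:,1]<-.28)&(P[:,1]>-.36)];print("lid top",len(l),l.min(0),l.max(0),l[l[:,2]>.178].mean(0))
close()
cv2.imwrite("pics/home.png",i["frame"])
E
```

```text
[ 1.63 -0.82  3.98 -0.04]
open 22.32 [ 0.5431 -0.2198  0.0802] [-0.1 -0.6  0.1] [-0.03 -0.07 -0.04] 0.088
 23.85 [ 0.5426 -0.2196  0.2674] [0.7 0.1 0.4] [-0.01 -0.07 -0.04] 0.088
knob top [0.09771399 0.09856808 0.09922102] [ 0.54177886 -0.21724436]
rotor rim z 0.35612609441805027
lid top 1082 [ 0.52224483 -0.320999    0.16503061] [ 0.58261699 -0.30151065  0.18412223] [ 0.55356726 -0.31276439  0.18132958]
```

View pics/home.png

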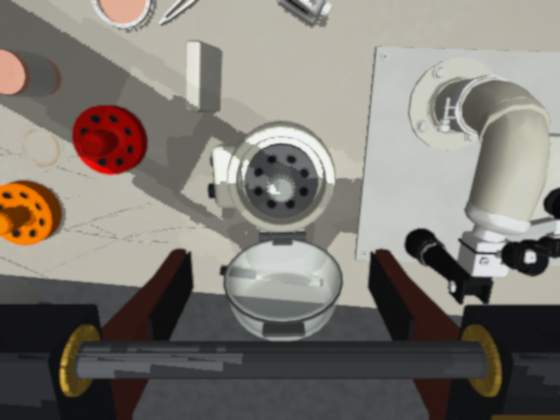

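The rotor is home: the knob top is at 0.0985 m against 0.098 expected. The lid tab is uppermost at about (283,328). To stay clear of the microscope I'll turn the closed jaws along y before pushing the tab from outside.

```bash
cat > lid.py <<'E'
from h import *
u=np.array([np.sin(.11),-np.cos(.11)])
def pt(o,tip): return [*(D+u*o),tip+.008]
E
python3 - <<'E'
from lid import *
q=q_down(Y0-np.pi/2)
move_to(pt(.128,.26),q); move_l(pt(.128,.178),.15); hold(.15); b=F(10);np.save("b2.npy",b);st("behind")
th=1.85; off=.0165
for th in np.arange(1.85,.74,-.05):
    s=np.clip((1.85-th)/.6,0,1)
    o=.059-.125*np.cos(th)+off*(1-s)+.004*s; z=.063+.125*np.sin(th)-.006*(1-s)-.001*s
    move_l(pt(o,z),.08); f=F(3)-b; print(round(th,2),round(o,3),round(z,3),f[:3].round(1))
    if np.linalg.norm(f[:3])>12: print("stop");break
st(); i=get_image("scene");j=get_image("side")
cv2.imwrite("pics/lid1.png",np.hstack([cv2.resize(i["frame"][120:280,200:400],(400,320)),cv2.resize(j["frame"][80:280,120:320],(400,320))]))
E
```

```text
behind 27.44 [ 0.5558 -0.3462  0.1876] [-0.5  0.3 -0.7] [-0.01 -0.03  0.08] 0.0003
1.85 0.11 0.177 [-0.3  0.2 -0. ]
1.8 0.103 0.179 [-0.   0.3 -0.2]
1.75 0.096 0.181 [-0.2 -0.2  0.4]
1.7 0.088 0.182 [-0.4  0.   0.3]
1.65 0.081 0.183 [-0.2 -0.1 -0. ]
1.6 0.074 0.184 [ 0.5  0.3 -0.3]
1.55 0.067 0.184 [-0.5  0.1  0.4]
1.5 0.059 0.185 [-0.  -0.1 -0.1]
1.45 0.052 0.184 [-0.4  0.5 -0.4]
1.4 0.045 0.184 [-0.3 -0.1  0.3]
1.35 0.038 0.183 [-0.6 -0.2 -0.2]
1.3 0.031 0.182 [-0.3 -0.4  0.1]
1.25 0.024 0.181 [-0.3  0.5 -0.2]
1.2 0.018 0.179 [-0.4  0.1  0. ]
1.15 0.012 0.176 [0.  0.2 0.4]
1.1 0.006 0.173 [-0.3  0.6  0.9]
1.05 0.001 0.17 [0.7 1.5 1.1]
1.0 -0.005 0.167 [0.2 1.6 1.2]
0.95 -0.01 0.164 [-0.5  2.2  1.6]
0.9 -0.015 0.16 [-0.2  2.   1.3]
0.85 -0.019 0.156 [-0.3  2.2  1.3]
0.8 -0.024 0.152 [0.3 2.  1. ]
0.75 -0.028 0.147 [-0.1  0.1 -0.1]
 33.89 [ 0.5379 -0.1904  0.1547] [-0.3  0.2  0.2] [ 0.01 -0.01 -0.02] 0.0005
```

View pics/lid1.png

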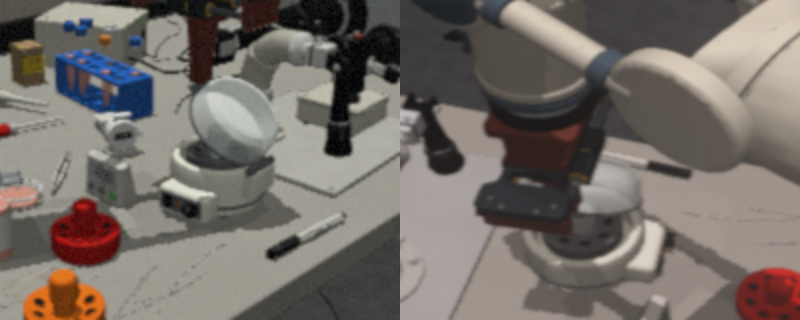

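The lid is now below its tipping point and sinking away from the fingers. I'll retreat upward and wait for it to shut.

```bash
python3 - <<'E'
from lid import *
p=state()["ee_pos"]; move_l([p[0],p[1],.30],.2); move_to([.40,-.10,.32],q_down(Y0-np.pi/2)); hold(3); st()
for t in range(2):
    i=get_image("scene");j=get_image("side");P=cloud(j).reshape(-1,3)
    r=P[(np.hypot(*(P[:,:2]-D).T)<.055)];print("top z",np.nanpercentile(r[:,2],[50,95,99]))
    tb=P[(np.hypot(*(P[:,:2]-(D-u*.061)).T)<.008)];print("tab z",np.nanpercentile(tb[:,2],[20,50,80]))
    hold(1.)
cv2.imwrite("pics/lid2.png",np.hstack([cv2.resize(i["frame"][140:260,230:380],(400,320),interpolation=cv2.INTER_CUBIC),cv2.resize(j["frame"][120:320,130:330],(400,320))]))
E
```

```text
38.58 [ 0.4  -0.1   0.32] [ 0.7 -0.3 -0.1] [ 0.09 -0.04  0.01] 0.0005
top z [0.10144926 0.10486863 0.10582371]
tab z [0.00066591 0.03526594 0.06786374]
top z [0.1014496  0.10485745 0.1058162 ]
tab z [0.0009111  0.03312819 0.06779811]
```

View pics/lid2.png

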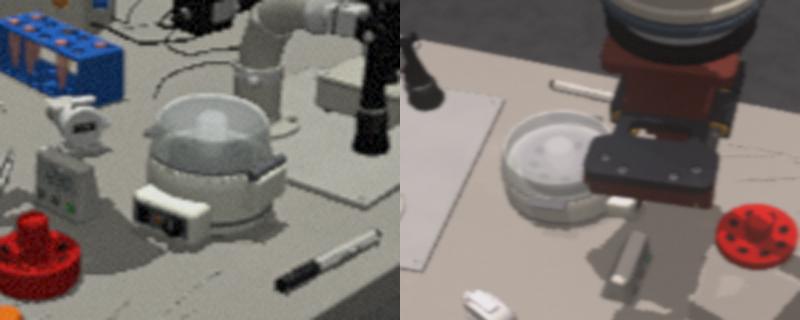

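The lid is shut: its top is at about 0.105 m against 0.104 expected, and the tab is at rim height. The timer and marker look unmoved.

```bash
python3 -c "
from h import *
st();job_done()"
```

```text
40.77 [ 0.4  -0.1   0.32] [ 0.4 -0.9 -0.6] [ 0.   -0.04 -0.01] 0.0004
the job is handed in; nothing more can be done
```

The rotor is back on its drive and fully home, the lid is shut, and I handed the job in at 40.8 s, with the robot clear of everything.

- **Rotor:** I picked it up by the knob and set it on the pin. I turned it about 0.6 rad under roughly 7 N until the pressure fell away, then lowered it 6 mm onto the flange. The largest vertical load I read was about 7.5 N, with at most about 3.5 N sideways. After I let go, the knob top measured 98.5 mm against 98 mm expected.
- **Lid:** I pushed the tab over with closed fingers, using under about 3.5 N, and the lid sank shut by itself. Its top was at about 105 mm against 104 mm expected, and did not change over the last second.
- **Timer, marker and look-alikes:** in the pictures they look untouched; I did not measure them again.
- **Checks that disagreed or failed:**
  - My first estimate of the drive's position was about 2 mm off. I felt this as side force and corrected it.
  - One depth reading of the rotor's rim failed because the gripper was in the view.
  - The tab reading was patchy in depth; only its upper value, 68 mm, fits a shut lid.

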